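Set the suction gate and start the extractor

ROBOT

A 6-joint arm with a two-finger parallel gripper is mounted at the origin on the work surface. World frame = base frame: x ahead of the robot, y to its left, z up, the work surface at z = 0. Lengths are in m, angles in rad, forces in N, time in s.
With the tool pointing down it reaches from about 0.225 to 0.875 m from the base axis. Payload 3.4 kg.
Tool frame: the origin (TCP) lies at the very end of the fingers, on their centre line; the grasp point (between the pads) lies 19 mm behind it (grip_depth is the distance from the TCP to the grasp point, in m); x points along the fingers, z is the direction in which the jaws open and shut, and the axes are right-handed (so a half turn about x gives the same grasp; the last joint's range is limited). The gripper opens to 85 mm and grips with 20 to 120 N. Pads are 22 mm wide; open, the fingers measure 114 mm over their backs; the gripper's body (76 mm by 85 mm) begins 54 mm behind the grasp point. The pads swing forward as they close: fully open they stand 13 mm farther back than shut.
Start: joints at [1.191, 0.276, 1.505, -0, 1.361, -0.121], TCP at [0.147, 0.556, 0.231] pointing down, gripper open.
Joint ranges: [-2.89, 2.89], [-0.75, 2.08], [0.22, 2.7], [-1.18, 4.32], [0.11, 2.71], [-2.7, 2.7]. Speed limits (rad/s): [2.57, 2.57, 3.14, 3.14, 3.14, 3.14].

INTERFACE

Orientations are given as a unit quaternion [w, x, y, z].
In Python, from rig import get_state, get_image, sign_off, grip_depth gives the robot as it stands. The module is installed in compiled form; this text tells all that it offers.
- The arm moves only by the tool arm_command, never from a script. Its argument "series" is a list of rows, each an object with "dp": the shift along the tool's x, y, z scaled (see below), a list of three; "angular": the turn, a rotation vector about the tool's x, y, z scaled (see below), a list of three; "gripper": the finger opening in mm, from 0 to 85.4. A call has exactly 8 rows; each row shifts and turns the pose as measured when the row begins, along the tool's axes as they then stand; what a row does not reach is not made up. The controller multiplies each number of a shift by 0.12 m and each number of a turn by 90 degrees. A row lasts 1/8 s, in which the tool goes at most 62.5 mm and 10.7 degrees, less where a joint would pass 70% of its speed; a pose out of reach is approached as far as the arm can. A call with a number of a shift or a turn outside -1 to 1 is refused whole. A call with a gripper value outside its range is refused whole. The fingers move at their own pace and stop on an object; "grip_force" is the grip in N (left out, the last holds). Time passes only in rows, so rows that do not move let the fingers close, or fill a call up. It gives the time, the measured TCP pose, the force and the opening at its end, in the units of the state.
- get_state(): the state, without advancing time (a new reading comes with each control period).
- get_image(name): name is "side" or "top"; returns a dict with "image" (400x640x3 uint8, blue, green, red), "depth" (400x640 float32, m along the optical axis (not along the pixel's ray), 0 where there is no reading), "mtx" (3x3 intrinsics, pixels), "view" (4x4, takes a point from world to camera coordinates). Camera axes: x right, y up, looking along -z (the intrinsics and any distortion apply to the point x, -y, -z); pixel columns grow to the right and rows downward; lengths in m; the calibration is good to about 2 mm. A picture is of the moment at which its call begins.
- sign_off(): hands the job in, once; it reports no verdict.
The state is a dict: "clock": time; "qpos": joint angles; "qd": joint speeds; "effort": joint torques, N m; "position": TCP position; "ee_rot": TCP orientation; "contact_force": force on the tool from outside, world axes, zero at the start; "moment": the same for the moment, N m; "width": finger opening in m.
Only numpy, scipy, OpenCV 4.12 (cv2) and the standard library are available. Lean on these libraries where they do the work, as an engineer would, in place of code of your own. Each camera call takes 0.05 s, during which the arm holds its last target. There are 200 camera calls.

TASK

At the woodturner's bench, push the knob of the air gate's lever round its arc until the lever's white pointer points at the yellow marker. Then press the green start button right down and let it come up again. Leave everything else on the bench where it stands.

Things in the scene. Friction and masses are not known exactly. Their poses are not given: they have to be found in the camera images.
- gate: rotary air gate, fixed to the bench: grey round base plate 300 mm in diameter and 30 mm high. Origin: centre of its underside, on the vertical axis about which the lever turns. Its own -x axis points along the lever when joint lever reads 0 (away from the robot, up to 0.45 rad to either side). White tick marks lie on the plate. On the plate turns an aluminium ring 176 mm in diameter, top at 45 mm above the bench, which carries the lever
- lever (a joint): angle of the ring and lever in rad, 0 along the gate's -x, growing counter-clockwise seen from above, stops at -1.2 and 1.2. Stiff: it stays where it is left; moving it takes about 2 to 3 N at the knob. It may have to go either way
- lever_knob (a point): centre of the top of the lever's upright black round knob: 16 mm in diameter, from 45 to 96 mm above the bench, its axis 100 mm from the gate's axis. The black lever arm under it is 16 mm wide, its top 45 mm above the bench; nothing round the knob is higher than 45 mm
- lever_point (a point): the place on the plate's marker circle (135 mm from the gate's axis) at which the lever's white pointer points; the pointer itself is a white bar 5 mm wide that ends 125 mm from the axis
- yellow_marker: yellow disc, 18 mm in diameter and 6 mm high, fixed on the plate 135 mm from the gate's axis; the setting to choose. Origin: centre of its underside, 30 mm above the bench. It may be in any of three places: about 0.85 rad to either side of the gate's -x, or near the middle
- red_marker: red disc of the same size, another setting, not wanted
- blue_marker: blue disc of the same size, another setting, not wanted
- switch: grey switch box, 90 x 90 x 45 mm, fixed to the bench; origin: centre of its underside
- start (a joint): travel of the green start button in m: 0 up, 0.006 fully down; springs back; fully down takes about 5 N straight down
- start_top (a point): centre of the top of the green round start button, 36 mm in diameter, 67 mm above the bench, on top of the switch box
- bowl: turned wooden bowl, 110 mm in diameter, 50 mm high, loose; origin: centre of its underside
- wax: amber jar with a steel lid, 54 mm in diameter, 65 mm high, loose; origin: centre of its underside
- spindle: small turned wooden finial standing upright, 42 mm in diameter, 85 mm high, loose; origin: centre of its underside
- scraper: turning scraper lying flat, 190 mm long, wooden handle, steel blade, loose; origin: under the brass ferrule, near its middle

How it is judged:
On the way, in this order (a step that is already met when the one before it is completed fails the run):
1. the lever's pointer stands at the yellow marker, at rest (horizontal distance between lever_point and yellow_marker below 0.006 m and velocity of joint lever between -0.05 and 0.05 rad/s), for 0.4 s.
2. the start button is pressed down with the lever at the yellow marker (horizontal distance between lever_point and yellow_marker below 0.006 m and value of joint start above 0.0045 m), for 0.05 s.
At the end, for the whole second after the job is handed in: the place where the lever points is within 6 mm of the centre of the yellow marker and the lever is at rest, the start button has been pressed and is up again, and the bowl, jar, finial and scraper are within 20 mm of where they stood (horizontal distance between lever_point and yellow_marker below 0.006 m and velocity of joint lever between -0.02 and 0.02 rad/s and value of joint start below 0.0015 m and distance of each of bowl, wax, spindle, scraper from where it was at the start of the episode below 0.02 m); the robot touches nothing.
It fails at once if the start button is pressed while the lever is not at the yellow marker (value of joint start above 0.0035 m and horizontal distance between lever_point and yellow_marker above 0.009 m).
It fails at once if a bystander is lifted, knocked over or pushed away (distance of any of bowl, wax, spindle, scraper from where it was at the start of the episode above 0.02 m).
It also fails if it takes over 48 s, if anything falls off the work surface, if the arm or the gripper's body presses on something with over 40 N, if the wrist force passes 120 N, or if a joint passes its speed limit or range.

## Working session

There is one attempt and no reset: what is moved stays moved. The work goes in short steps, Python scripts to look and compute and a tool call to move; the robot and the scene stay as the last step left them, time stands still between calls to the robot, and variables do not carry over. Pictures are saved under pics/ and viewed, about 8 in all and at most 12, crops included, and the job is handed in when it is done.

Besides the shell and the picture viewer there is one more tool, called as a command line: name --argument value ..., lists and objects as JSON in quotes. arm_command: Moves the arm, as the interface text tells. Its arguments: {"type":"object","properties":{"series":{"type":"array","items":{"type":"object","properties":{"dp":{"type":"array","items":{"type":"number"}},"angular":{"type":"array","items":{"type":"number"}},"gripper":{"type":"number"}}}},"grip_force":{"type":"number"}},"required":["series"]}

```bash
mkdir -p pics
cat > h.py <<'E'
import numpy as np, cv2
from rig import *
def world(im,u,v,z=None):
    K=im["mtx"];T=np.linalg.inv(im["view"])
    d=np.array([(u-K[0,2])/K[0,0],-(v-K[1,2])/K[1,1],-1.])
    if z is None: return (T@np.r_[d*im["depth"][int(v),int(u)],1])[:3]
    r=T[:3,:3]@d;o=T[:3,3]
    return o+r*(z-o[2])/r[2]
E
python3 - <<'E'
from h import *
for n in("top","side"):
    i=get_image(n);cv2.imwrite(f"pics/{n}0.png",i["image"]);np.savez(f"{n}0.npz",**i)
print(get_state(),[x for x in i if x not in("image","depth")])
E
```

```text
{'clock': 0.1, 'qpos': array([ 1.19100857e+00,  2.76534454e-01,  1.50601124e+00,  2.23553475e-05,
        1.36070528e+00, -1.21015699e-01]), 'qd': array([ 0.00024569, -0.00055601, -0.003952  , -0.0017085 , -0.00080959,
        0.00045707]), 'effort': array([ 2.63295005e-03, -4.17702842e+01, -2.46406084e+01, -3.91056274e-04,
        5.87457296e-03,  2.36449443e-05]), 'position': array([0.14696828, 0.55541086, 0.2305228 ]), 'ee_rot': array([ 0.55982581, -0.4315988 ,  0.56084245,  0.43101425]), 'contact_force': array([0.52640228, 0.47256916, 0.0454197 ]), 'moment': array([-0.01064317,  0.01971964, -0.03731779]), 'width': 0.08540028282045807} ['mtx', 'view']
```

View pics/top0.png

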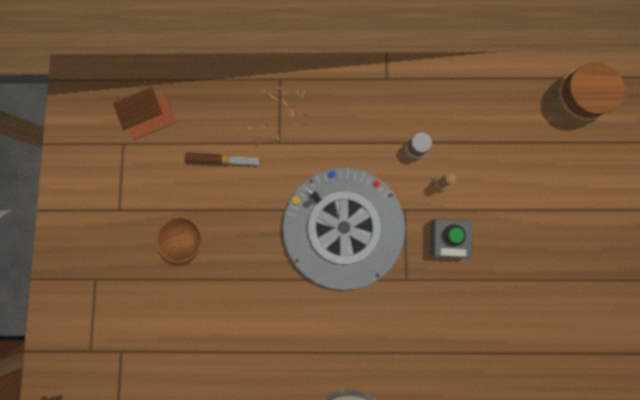

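View pics/side0.png

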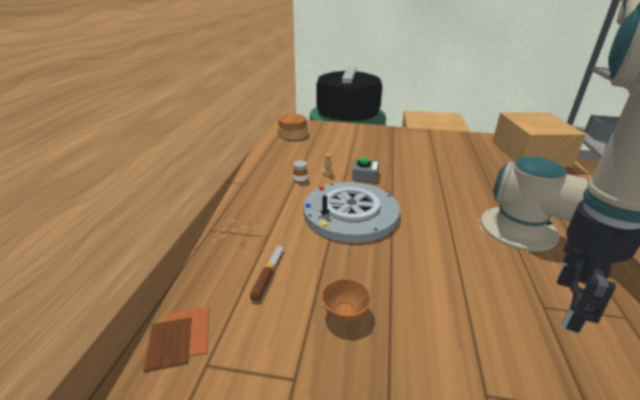

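The top view shows yellow marker at (296,200), blue at (332,174), red at (376,184), knob and lever at about (312,196), gate centre at (344,228) and button at (456,235). The side view agrees. The arm isn't where I'd expect it in the top view, so I'll check the calibration while measuring.

Run:
```python
from h import *
def proj(im,p):
    c=im["view"]@np.r_[p,1];K=im["mtx"];return K[0,0]*c[0]/-c[2]+K[0,2],K[1,1]*-c[1]/-c[2]+K[1,2]
I={n:dict(np.load(n+"0.npz")) for n in("top","side")}
for n,im in I.items():
    print(n,proj(im,[.147,.556,.231]),proj(im,[0,0,0]),im["mtx"][0],np.linalg.inv(im["view"])[:3,3])
    hsv=cv2.cvtColor(im["image"],cv2.COLOR_BGR2HSV)
    for c,lo,hi,z,mx in(("Y",(23,150,120),(33,255,255),.036,40),("R",(0,200,120),(4,255,255),.036,0),("B",(110,150,80),(125,255,255),.036,0),("G",(50,150,50),(75,255,255),.067,0)):
        m=cv2.inRange(hsv,lo,hi)
        k,_,s,ce=cv2.connectedComponentsWithStats(m)
        for j in range(1,k):
            if s[j,4]>8: print(c,s[j,4],ce[j].round(1),world(im,*ce[j],z).round(4),world(im,*ce[j]).round(4))
im=I["top"]
for nm,u,v,z in(("bowl",179,241,.05),("wax",422,142,.065),("spin",450,179,.085),("scr",226,160,.01),("gate",344,228,.045)):
    print(nm,world(im,u,v,z).round(3),world(im,u,v).round(3))
# gate ring from depth
g=np.array([world(im,u,v) for v in range(150,310) for u in range(270,420)])
print(np.percentile(g[:,2],[1,25,50,75,99]))
p=g[(g[:,2]>.022)&(g[:,2]<.06)];(cx,cy),r=cv2.minEnclosingCircle(p[:,:2].astype(np.float32));print(cx,cy,r)
k=g[g[:,2]>.062];print(len(k),k.round(3)[:20])
c=cv2.resize(im["image"][155:305,270:420],(600,600),interpolation=cv2.INTER_CUBIC);cv2.imwrite("pics/c1.png",c)
```

```text
top (np.float64(48.483794453677376), np.float64(422.79462763151014)) (np.float64(349.32027195128074), np.float64(441.69952290415205)) [363.83650147   0.         320.19610561] [0.47449772 0.05748842 0.92252581]
Y 19 [295.7 199.7] [0.5727 0.1288 0.036 ] [0.5727 0.1289 0.0357]
B 16 [331.6 173.8] [0.6372 0.0406 0.036 ] [0.6371 0.0406 0.0366]
G 134 [456.2 234.7] [ 0.4869 -0.2485  0.067 ] [ 0.4869 -0.2493  0.0649]
side (np.float64(563.9722121293701), np.float64(311.54639613356755)) (np.float64(518.5448359120084), np.float64(227.51072159029908)) [369.88994485   0.         327.40174855] [0.43720197 0.97956071 0.65149478]
Y 15 [323.6 223.4] [0.5722 0.134  0.036 ] [0.5727 0.1312 0.034 ]
B 9 [307.6 204.8] [0.6367 0.0466 0.036 ] [0.6389 0.0364 0.0292]
G 38 [363.9 161. ] [ 0.4864 -0.2271  0.067 ] [ 0.4868 -0.2368  0.0623]
bowl [0.472 0.406 0.05 ] [0.472 0.426 0.002]
wax [ 0.709 -0.177  0.065] [ 0.71  -0.177  0.063]
spin [ 0.615 -0.233  0.085] [ 0.616 -0.234  0.081]
scr [0.678 0.311 0.01 ] [0.676 0.307 0.022]
gate [0.503 0.011 0.045] [0.503 0.011 0.044]
[-0.00407719 -0.00073546  0.00283421  0.0302552   0.0467401 ]
0.5464053153991699 -0.026583731174468994 0.2048070877790451
138 [[ 0.689 -0.164  0.065]
 [ 0.474  0.057  0.923]
 [ 0.689 -0.169  0.066]
 [ 0.687 -0.169  0.064]
 [ 0.474  0.057  0.923]
 [ 0.474  0.057  0.923]
 [ 0.474  0.057  0.923]
 [ 0.474  0.057  0.923]
 [ 0.474  0.057  0.923]
 [ 0.474  0.057  0.923]
 [ 0.474  0.057  0.923]
 [ 0.474  0.057  0.923]
 [ 0.474  0.057  0.923]
 [ 0.474  0.057  0.923]
 [ 0.474  0.057  0.923]
 [ 0.474  0.057  0.923]
 [ 0.474  0.057  0.923]
 [ 0.474  0.057  0.923]
 [ 0.474  0.057  0.923]
 [ 0.474  0.057  0.923]]
```

View pics/c1.png

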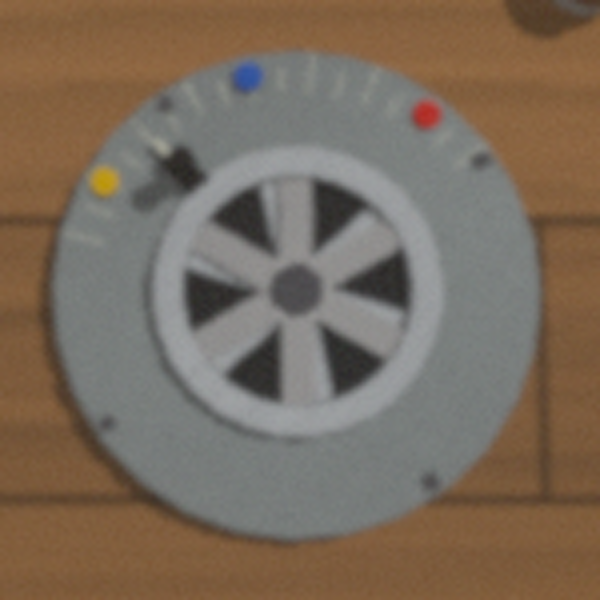

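```bash
cat >> h.py <<'E'
from scipy.spatial.transform import Rotation as R
from scipy.optimize import least_squares
def rot(s): w,x,y,z=s["ee_rot"];return R.from_quat([x,y,z,w])
def goal(p,jaw=None):
    "shift in tool units (whole, in the present tool axes) and tool-frame turn to reach p with jaws along heading jaw, tool down"
    s=get_state();r=rot(s);p=np.array(p)
    print("pos",s["position"].round(4),"clock",s["clock"],"dp units",(r.inv().apply(p-s["position"])/.12).round(3))
    if jaw is not None:
        best=None
        for a in(jaw,jaw+np.pi):
            z=np.array([np.cos(a),np.sin(a),0]);x=np.array([0,0,-1.])
            t=R.from_matrix(np.c_[x,np.cross(z,x),z]);v=(r.inv()*t).as_rotvec()/(np.pi/2)
            if best is None or np.linalg.norm(v)<np.linalg.norm(best[0]): best=v,t
        print("turn units",best[0].round(3),"dp units after turn",(best[1].inv().apply(p-s["position"])/.12).round(3))
E
python3 - <<'E'
from h import *
im=dict(np.load("top0.npz"))
M=np.array([world(im,*q,.036)[:2] for q in((295.7,199.7),(331.6,173.8),(376.6,183.6))])
c=least_squares(lambda c:np.linalg.norm(M-c,axis=1)-.135,[.503,.011]);print("centre",c.x,c.fun)
for z in(.03,.045):print("seen",world(im,344.1,228,z)[:2])
C=(c.x+world(im,344.2,227.6,.045)[:2])/2
ang=lambda p:np.arctan2(*(p[:2]-C)[::-1])
tip=[world(im,270+u/4-.4,155+v/4-.4,.04) for u,v in((153,137),(170,155))]
print(C,"yellow",ang(M[0]),"tip",[ang(t) for t in tip],[np.linalg.norm(t[:2]-C) for t in tip])
k=world(im,270+182/4-.4,155+170/4-.4,.06);print("dark",ang(k),np.linalg.norm(k[:2]-C))
a=ang(tip[0]);K=C+.1*np.array([np.cos(a),np.sin(a)]);print("knob",K)
goal([*K,.2],a+np.pi/2)
y=ang(M[0]);print("K target",C+.1*np.array([np.cos(y),np.sin(y)]))
E
```

```text
centre [0.50514796 0.01197001] [ 7.90776678e-06 -1.02975985e-05  7.68070314e-06]
seen [0.50372449 0.01031521]
seen [0.5032333  0.01110801]
[0.50467002 0.01141547] yellow 1.0450053168980415 tip [np.float64(0.7474735724587371), np.float64(0.7466141604275315)] [np.float64(0.12870138329692232), np.float64(0.11343711858326408)]
dark 0.7675981767413852 0.09957906356892149
knob [0.57801088 0.07939428]
pos [0.147  0.5554 0.2305] clock 0.1 dp units [ 0.258 -4.488 -2.915]
turn units [-0.641 -0.001 -0.001] dp units after turn [ 0.254  0.062 -5.351]
K target [0.55485975 0.09790819]
```

arm_command --series '[{"dp": [0,0,0],"angular": [-0.107,0,0],"gripper": 60},{"dp": [0,0,0],"angular": [-0.107,0,0],"gripper": 60},{"dp": [0,0,0],"angular": [-0.107,0,0],"gripper": 60},{"dp": [0,0,0],"angular": [-0.107,0,0],"gripper": 60},{"dp": [0,0,0],"angular": [-0.107,0,0],"gripper": 60},{"dp": [0,0,0],"angular": [-0.107,0,0],"gripper": 60},{"dp": [0,0,-0.4],"angular": [0,0,0],"gripper": 60},{"dp": [0,0,-0.5],"angular": [0,0,0],"gripper": 60}]'

```text
clock: 1.1
position: [0.2217, 0.4778, 0.2261]
ee_rot: [0.265, -0.654, 0.272, 0.654]
contact_force: [0.7, 0.2, -0.1]
width: 0.0598
```

```bash
python3 -c "
from h import *
goal([.578,.0794,.2],.7475+np.pi/2)"
```

```text
pos [0.2217 0.4778 0.2261] clock 1.1 dp units [ 0.232  0.27  -4.445]
turn units [ 0.028 -0.002 -0.006] dp units after turn [ 0.217  0.079 -4.453]
```

arm_command --series '[{"dp": [0,0,-0.5],"angular": [0.028,0,0],"gripper": 60},{"dp": [0,0,-0.5],"angular": [0,0,0],"gripper": 60},{"dp": [0,0,-0.5],"angular": [0,0,0],"gripper": 60},{"dp": [0,0,-0.5],"angular": [0,0,0],"gripper": 60},{"dp": [0,0,-0.5],"angular": [0,0,0],"gripper": 60},{"dp": [0,0,-0.5],"angular": [0,0,0],"gripper": 60},{"dp": [0,0,-0.5],"angular": [0,0,0],"gripper": 60},{"dp": [0,0,-0.4],"angular": [0,0,0],"gripper": 60}]'

```text
clock: 2.1
position: [0.5493, 0.1234, 0.2251]
ee_rot: [0.28, -0.647, 0.287, 0.649]
contact_force: [-0.4, 0.4, 0.6]
width: 0.0598
```

```bash
python3 -c "
from h import *
goal([.578,.0794,.2],.7475+np.pi/2)"
```

```text
pos [0.5493 0.1234 0.2251] clock 2.1 dp units [ 0.211  0.072 -0.431]
turn units [-0.001 -0.001 -0.007] dp units after turn [ 0.209  0.074 -0.431]
```

arm_command --series '[{"dp": [0,0.074,-0.431],"angular": [0,0,-0.007],"gripper": 60},{"dp": [0.2,0,0],"angular": [0,0,0],"gripper": 60},{"dp": [0.3,0,0],"angular": [0,0,0],"gripper": 60},{"dp": [0.3,0,0],"angular": [0,0,0],"gripper": 60},{"dp": [0,0,0],"angular": [0,0,0],"gripper": 60},{"dp": [0,0,0],"angular": [0,0,0],"gripper": 60},{"dp": [0,0,0],"angular": [0,0,0],"gripper": 60},{"dp": [0,0,0],"angular": [0,0,0],"gripper": 60}]'

```text
clock: 3.1
position: [0.584, 0.0731, 0.1283]
ee_rot: [-0.286, 0.649, -0.285, -0.644]
contact_force: [-0.0, 0.4, 0.9]
width: 0.0599
```

Run:
```python
from h import *
goal([.578,.0794,.062],.7475+np.pi/2)
i=get_image("side");cv2.imwrite("pics/s1.png",cv2.resize(i["image"][130:250,240:400],(800,600),interpolation=cv2.INTER_CUBIC))
```

```text
pos [0.584  0.0731 0.1283] clock 3.1 dp units [0.552 0.004 0.076]
turn units [-0.005 -0.004  0.002] dp units after turn [0.553 0.001 0.073]
```

View pics/s1.png

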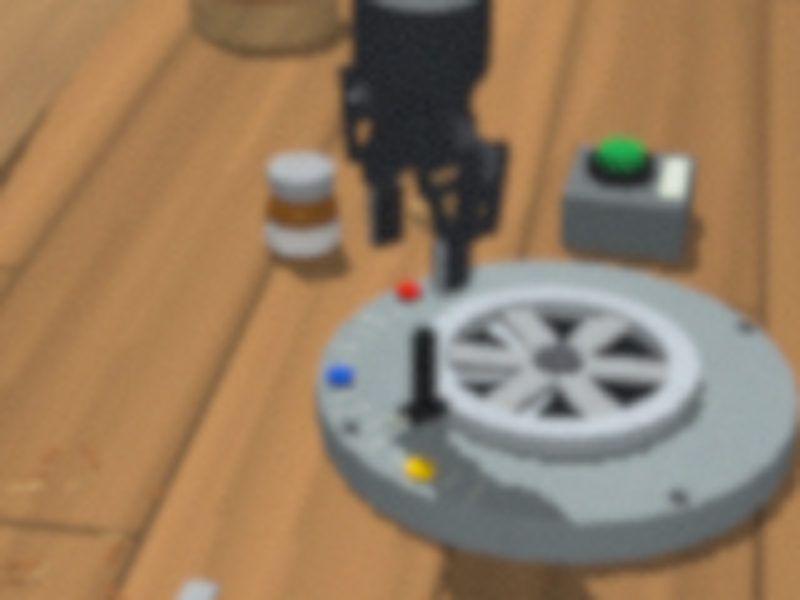

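The fingers straddle a point just above the knob: tips at crop (385,240) and (452,290), knob top at (425,330). I'll check this against the projection.

Run:
```python
from h import *
im=dict(np.load("side0.npz"))
def proj(p):
    c=im["view"]@np.r_[p,1];K=im["mtx"];u,v=K[0,0]*c[0]/-c[2]+K[0,2],K[1,1]*-c[1]/-c[2]+K[1,2];return (u-240)*5,(v-130)*5
print(proj([.584,.0731,.128]),proj([.578,.0794,.096]),proj([.578,.0794,.045]),proj([.505,.0115,.045]))
```

```text
(np.float64(417.11414108709505), np.float64(272.37300950449776)) (np.float64(424.9503596079177), np.float64(326.85733919105246)) (np.float64(423.816136167695), np.float64(400.4747859885707)) (np.float64(558.3860476683722), np.float64(352.39886290709507))
```

The projection matches. Next I descend and grip.

arm_command --grip_force 20 --series '[{"dp": [0,0,0.073],"angular": [-0.005,-0.004,0.002],"gripper": 60},{"dp": [0.2,0,0],"angular": [0,0,0],"gripper": 60},{"dp": [0.2,0,0],"angular": [0,0,0],"gripper": 60},{"dp": [0.14,0,0],"angular": [0,0,0],"gripper": 60},{"dp": [0,0,0],"angular": [0,0,0],"gripper": 30},{"dp": [0,0,0],"angular": [0,0,0],"gripper": 22},{"dp": [0,0,0],"angular": [0,0,0],"gripper": 22},{"dp": [0,0,0],"angular": [0,0,0],"gripper": 22}]'

```text
clock: 4.15
position: [0.5794, 0.0824, 0.0672]
ee_rot: [-0.284, 0.65, -0.28, -0.646]
contact_force: [-0.4, -0.6, 0.0]
width: 0.022
```

Run:
```python
from h import *
goal([.578,.0794,.062],.7475+np.pi/2)
goal([.555,.098,.062],1.045+np.pi/2)
```

```text
pos [0.5794 0.0824 0.0672] clock 4.15 dp units [ 0.043  0.026 -0.01 ]
turn units [ 0.002 -0.002  0.005] dp units after turn [ 0.043  0.026 -0.011]
pos [0.5794 0.0824 0.0672] clock 4.15 dp units [0.042 0.061 0.234]
turn units [-0.188 -0.003  0.004] dp units after turn [ 0.043 -0.01   0.241]
```

arm_command --series '[{"dp": [0.03,0.026,-0.01],"angular": [0,0,0],"gripper": 22},{"dp": [0,0,0],"angular": [0,0,0],"gripper": 12},{"dp": [0,0,0],"angular": [0,0,0],"gripper": 12},{"dp": [0,0,0],"angular": [0,0,0],"gripper": 12},{"dp": [0,0,0.06],"angular": [-0.045,0,0],"gripper": 12},{"dp": [0,0,0.06],"angular": [-0.045,0,0],"gripper": 12},{"dp": [0,0,0.06],"angular": [-0.045,0,0],"gripper": 12},{"dp": [0,0,0],"angular": [0,0,0],"gripper": 12}]'

```text
clock: 5.15
position: [0.5616, 0.0927, 0.0636]
ee_rot: [-0.211, 0.677, -0.209, -0.673]
contact_force: [-1.8, 1.9, 0.8]
width: 0.0151
```

Run:
```python
from h import *
goal([.555,.098,.062],1.045+np.pi/2)
s=get_state();print(s["width"],s["contact_force"],np.arctan2(s["position"][1]-.0115,s["position"][0]-.505))
```

```text
pos [0.5616 0.0927 0.0636] clock 5.15 dp units [ 0.013 -0.005  0.07 ]
turn units [-0.05  -0.003  0.003] dp units after turn [ 0.014 -0.01   0.07 ]
0.015062141027227773 [-1.81035968  1.87741397  0.7889549 ] 0.9621281972433238
```

arm_command --series '[{"dp": [0,-0.005,0.04],"angular": [-0.025,0,0],"gripper": 12},{"dp": [0,-0.003,0.03],"angular": [-0.025,0,0],"gripper": 12},{"dp": [0,0,0],"angular": [0,0,0],"gripper": 12},{"dp": [0,0,0],"angular": [0,0,0],"gripper": 12},{"dp": [0,0,0],"angular": [0,0,0],"gripper": 12},{"dp": [0,0,0],"angular": [0,0,0],"gripper": 12},{"dp": [0,0,0],"angular": [0,0,0],"gripper": 12},{"dp": [0,0,0],"angular": [0,0,0],"gripper": 12}]'

```text
clock: 6.15
position: [0.5548, 0.0969, 0.0636]
ee_rot: [-0.183, 0.685, -0.182, -0.681]
contact_force: [0.2, -2.1, -0.0]
width: 0.0155
```

Run:
```python
from h import *
goal([.555,.098,.062],1.045+np.pi/2)
s=get_state();print(s["width"],s["contact_force"],np.arctan2(s["position"][1]-.0115,s["position"][0]-.505))
```

```text
pos [0.5548 0.0969 0.0636] clock 6.15 dp units [ 0.013 -0.009  0.003]
turn units [ 0.002 -0.004  0.001] dp units after turn [ 0.013 -0.009  0.003]
0.015533126453756162 [ 0.1732458  -2.11547516 -0.03443593] 1.0429789163641416
```

arm_command --series '[{"dp": [0,0,0],"angular": [0,0,0],"gripper": 45},{"dp": [0,0,0],"angular": [0,0,0],"gripper": 45},{"dp": [0,0,0],"angular": [0,0,0],"gripper": 45},{"dp": [-0.2,0,0],"angular": [0,0,0],"gripper": 45},{"dp": [-0.4,0,0],"angular": [0,0,0],"gripper": 45},{"dp": [-0.4,0,0],"angular": [0,0,0],"gripper": 45},{"dp": [-0.2,0.3,0],"angular": [0,0,0],"gripper": 0},{"dp": [0,0.3,0],"angular": [0,0,0],"gripper": 0}]'

```text
clock: 7.15
position: [0.5201, 0.0363, 0.2115]
ee_rot: [-0.182, 0.687, -0.18, -0.68]
contact_force: [0.7, 0.7, 0.1]
width: 0.0095
```

Run:
```python
from h import *
s=get_state();print(s["position"],s["width"],rot(s).as_matrix().round(2))
i=get_image("top");np.savez("top1.npz",**i)
j=get_image("side")["image"][130:250,240:400]
a=cv2.resize(i["image"][155:305,270:420],(400,400),interpolation=cv2.INTER_CUBIC)
cv2.imwrite("pics/c2.png",np.hstack([a,cv2.resize(j,(400,300),interpolation=cv2.INTER_CUBIC)[[*range(300)]+[299]*100]]))
```

```text
[0.52007425 0.0362669  0.21150586] 0.009542051700605179 [[ 0.01 -0.5  -0.87]
 [ 0.   -0.87  0.5 ]
 [-1.   -0.01 -0.01]]
```

View pics/c2.png

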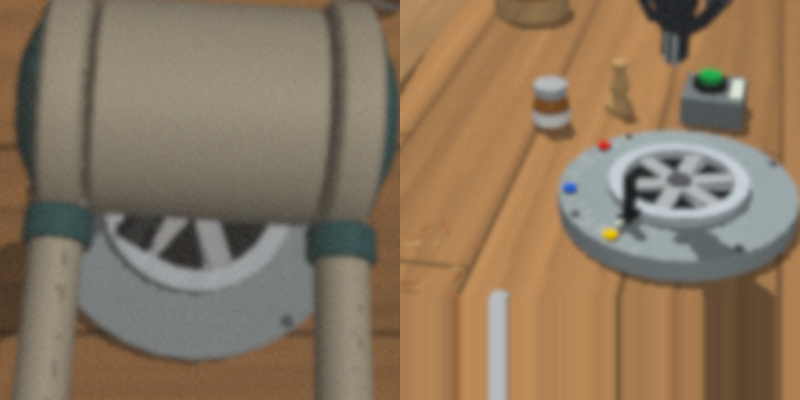

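The lever points at yellow in the side view, with pointer and marker aligned near (620,225), but the arm hides the gate from the top camera. I'll move over toward the button and look again.

arm_command --series '[{"dp": [0,0.4,-0.17],"angular": [0,0,0],"gripper": 0},{"dp": [0,0.4,-0.17],"angular": [0,0,0],"gripper": 0},{"dp": [0,0.4,-0.17],"angular": [0,0,0],"gripper": 0},{"dp": [0,0.4,-0.17],"angular": [0,0,0],"gripper": 0},{"dp": [0,0.4,-0.17],"angular": [0,0,0],"gripper": 0},{"dp": [0,0.1,-0.05],"angular": [0,0,0],"gripper": 0},{"dp": [0,0,0],"angular": [0,0,0],"gripper": 0},{"dp": [0,0,0],"angular": [0,0,0],"gripper": 0}]'

```text
clock: 8.25
position: [0.4901, -0.1297, 0.2121]
ee_rot: [-0.182, 0.676, -0.287, -0.653]
contact_force: [0.1, -0.1, 0.1]
width: -0.0
```

Run:
```python
from h import *
goal([.487,-.2485,.12],1.045+np.pi/2)
i=get_image("top");np.savez("top1.npz",**i)
j=get_image("side")["image"][130:250,240:400]
a=cv2.resize(i["image"][155:305,270:420],(400,400),interpolation=cv2.INTER_CUBIC)
cv2.imwrite("pics/c3.png",np.hstack([a,cv2.resize(j,(400,300),interpolation=cv2.INTER_CUBIC)[[*range(300)]+[299]*100]]))
```

```text
pos [ 0.4901 -0.1297  0.2121] clock 8.25 dp units [ 0.907  0.679 -0.534]
turn units [-0.097 -0.045 -0.085] dp units after turn [ 0.767  0.869 -0.475]
```

View pics/c3.png

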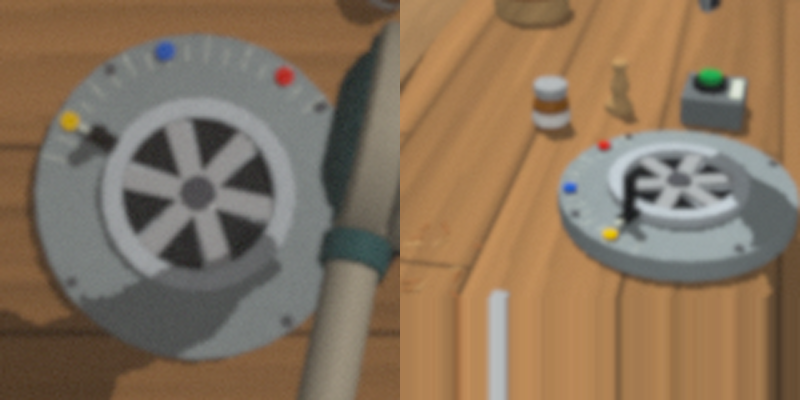

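In the top view, centre (198,193), pointer (85,130) and yellow (70,121) are in line to within about 0.01 rad, so the lever is set. The tool came out tilted, so I'll check the joints.

Run:
```python
from h import *
s=get_state();print(s["qpos"].round(2),s["qd"].round(3),rot(s).as_matrix().round(3))
im=np.load("top1.npz");im=dict(im)
for b in(-.6,-.3,0,.3,.6): print(b);goal([.487,-.2485,.15],b)
```

```text
[-0.29  0.18  1.69 -0.16  1.25 -2.7 ] [-0.002 -0.001 -0.001 -0.004 -0.001 -0.004] [[-0.018 -0.626 -0.78 ]
 [-0.15  -0.769  0.621]
 [-0.989  0.128 -0.08 ]]
-0.6
pos [ 0.49   -0.1298  0.2121] clock 8.35 dp units [ 0.661  0.71  -0.554]
turn units [-0.05  -0.048 -0.084] dp units after turn [ 0.518  0.831 -0.538]
-0.3
pos [ 0.49   -0.1298  0.2121] clock 8.35 dp units [ 0.661  0.71  -0.554]
turn units [-0.24  -0.035 -0.091] dp units after turn [ 0.518  0.953 -0.268]
0
pos [ 0.49   -0.1298  0.2121] clock 8.35 dp units [ 0.661  0.71  -0.554]
turn units [-0.431 -0.021 -0.096] dp units after turn [0.518 0.989 0.025]
0.3
pos [ 0.49   -0.1298  0.2121] clock 8.35 dp units [ 0.661  0.71  -0.554]
turn units [-0.621 -0.007 -0.1  ] dp units after turn [0.518 0.938 0.316]
0.6
pos [ 0.49   -0.1298  0.2121] clock 8.35 dp units [ 0.661  0.71  -0.554]
turn units [-0.812  0.008 -0.103] dp units after turn [0.518 0.802 0.579]
```

arm_command --series '[{"dp": [0,0,0],"angular": [0,-0.048,-0.085],"gripper": 0},{"dp": [0,0,0],"angular": [0.11,0,0],"gripper": 0},{"dp": [0,0,0],"angular": [0.11,0,0],"gripper": 0},{"dp": [0,0,0],"angular": [0.11,0,0],"gripper": 0},{"dp": [0,0,0],"angular": [0.11,0,0],"gripper": 0},{"dp": [0,0,0],"angular": [0.11,0,0],"gripper": 0},{"dp": [0,0,0],"angular": [0.11,0,0],"gripper": 0},{"dp": [0,0,0],"angular": [0,0,0],"gripper": 0}]'

```text
clock: 9.35
position: [0.5005, -0.0927, 0.2101]
ee_rot: [0.542, -0.452, 0.561, 0.433]
contact_force: [-0.3, -0.2, 0.3]
width: -0.0004
```

Run:
```python
from h import *
s=get_state();r=rot(s);print(s["qpos"].round(2));z=r.as_matrix()[:,2]
goal([.487,-.2485,.12],np.arctan2(z[1],z[0]))
```

```text
[-0.29  0.19  1.68 -0.04  1.27 -1.63]
pos [ 0.5005 -0.0927  0.2101] clock 9.35 dp units [ 0.801 -0.167 -1.262]
turn units [ 0.    -0.024  0.003] dp units after turn [ 0.751 -0.17  -1.292]
```

arm_command --series '[{"dp": [0,0,0],"angular": [0,-0.024,0.003],"gripper": 0},{"dp": [0,-0.055,-0.43],"angular": [0,0,0],"gripper": 0},{"dp": [0,-0.055,-0.43],"angular": [0,0,0],"gripper": 0},{"dp": [0,-0.055,-0.4],"angular": [0,0,0],"gripper": 0},{"dp": [0.2,0,0],"angular": [0,0,0],"gripper": 0},{"dp": [0.2,0,0],"angular": [0,0,0],"gripper": 0},{"dp": [0,0,0],"angular": [0,0,0],"gripper": 0},{"dp": [0,0,0],"angular": [0,0,0],"gripper": 0}]'

```text
clock: 10.35
position: [0.4911, -0.248, 0.1622]
ee_rot: [0.546, -0.452, 0.544, 0.45]
contact_force: [0.0, 0.5, 0.3]
width: 0.0003
```

Run:
```python
from h import *
s=get_state();r=rot(s);print(s["qpos"].round(2));z=r.as_matrix()[:,2]
goal([.487,-.2485,.085],np.arctan2(z[1],z[0]))
```

```text
[-0.6   0.28  1.67  0.    1.18 -1.98]
pos [ 0.4911 -0.248   0.1622] clock 10.35 dp units [ 0.643  0.036 -0.011]
turn units [-0.     0.     0.003] dp units after turn [ 0.644  0.033 -0.011]
```

arm_command --series '[{"dp": [0,0.033,-0.011],"angular": [0,0,0],"gripper": 0},{"dp": [0.25,0,0],"angular": [0,0,0],"gripper": 0},{"dp": [0.25,0,0],"angular": [0,0,0],"gripper": 0},{"dp": [0.08,0,0],"angular": [0,0,0],"gripper": 0},{"dp": [0,0,0],"angular": [0,0,0],"gripper": 0},{"dp": [0,0,0],"angular": [0,0,0],"gripper": 0},{"dp": [0,0,0],"angular": [0,0,0],"gripper": 0},{"dp": [0,0,0],"angular": [0,0,0],"gripper": 0}]'

```text
clock: 11.35
position: [0.4919, -0.2507, 0.0997]
ee_rot: [0.546, -0.458, 0.541, 0.445]
contact_force: [-0.0, -0.4, 0.4]
width: 0.0001
```

Run:
```python
from h import *
s=get_state();r=rot(s);z=r.as_matrix()[:,2]
goal([.487,-.2485,.060],np.arctan2(z[1],z[0]))
i=get_image("side");cv2.imwrite("pics/s2.png",cv2.resize(i["image"][120:240,280:440],(800,600),interpolation=cv2.INTER_CUBIC))
```

```text
pos [ 0.4919 -0.2507  0.0997] clock 11.35 dp units [0.33  0.05  0.013]
turn units [ 0.    -0.004  0.012] dp units after turn [0.331 0.043 0.011]
```

View pics/s2.png

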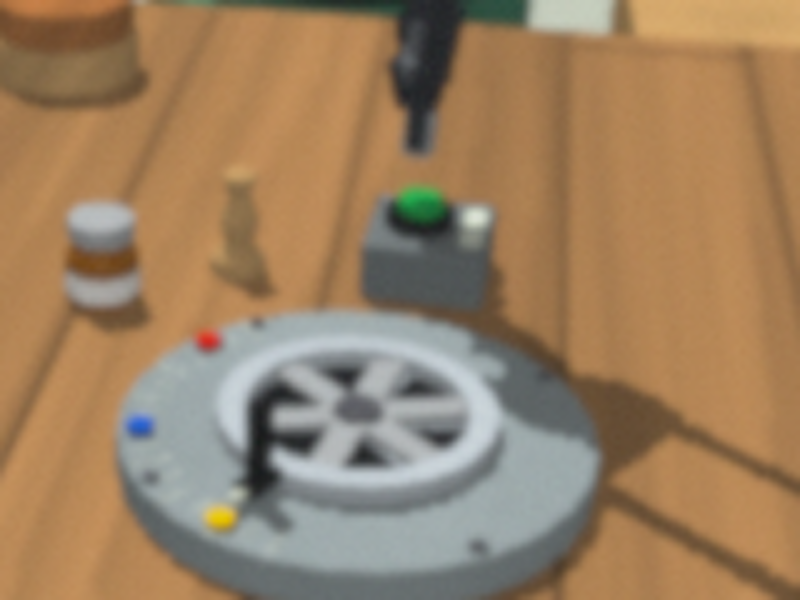

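The tip at (418,153) is right above the button at (418,190). I'll press in small steps.

arm_command --series '[{"dp": [0,0.045,0.012],"angular": [0,-0.004,0.012],"gripper": 0},{"dp": [0.1,0,0],"angular": [0,0,0],"gripper": 0},{"dp": [0.1,0,0],"angular": [0,0,0],"gripper": 0},{"dp": [0.04,0,0],"angular": [0,0,0],"gripper": 0},{"dp": [0.04,0,0],"angular": [0,0,0],"gripper": 0},{"dp": [0.04,0,0],"angular": [0,0,0],"gripper": 0},{"dp": [0.03,0,0],"angular": [0,0,0],"gripper": 0},{"dp": [0.03,0,0],"angular": [0,0,0],"gripper": 0}]'

```text
clock: 12.4
position: [0.4866, -0.2482, 0.0607]
ee_rot: [0.544, -0.452, 0.544, 0.452]
contact_force: [-7.1, 4.3, 25.8]
width: 0.0
```

Contact force is 26 N upward at z 0.0607, so the button is fully down. Lifting off.

arm_command --series '[{"dp": [-0.1,0,0],"angular": [0,0,0],"gripper": 0},{"dp": [-0.3,0,0],"angular": [0,0,0],"gripper": 0},{"dp": [-0.4,0,0],"angular": [0,0,0],"gripper": 0},{"dp": [-0.4,0,0],"angular": [0,0,0],"gripper": 0},{"dp": [0,0,0],"angular": [0,0,0],"gripper": 0},{"dp": [0,0,0],"angular": [0,0,0],"gripper": 0},{"dp": [0,0,0],"angular": [0,0,0],"gripper": 0},{"dp": [0,0,0],"angular": [0,0,0],"gripper": 0}]'

```text
clock: 13.4
position: [0.4852, -0.2473, 0.2067]
ee_rot: [0.543, -0.451, 0.544, 0.453]
contact_force: [0.9, 1.0, 0.0]
width: 0.0001
```

Run:
```python
from h import *
s=get_state();print(s["position"],s["contact_force"],s["clock"])
i=get_image("top")["image"];j=get_image("side")["image"][120:240,280:440]
a=cv2.resize(i[120:300,270:510],(400,300),interpolation=cv2.INTER_CUBIC)
cv2.imwrite("pics/end.png",np.hstack([a,cv2.resize(j,(400,300),interpolation=cv2.INTER_CUBIC)]))
```

```text
[ 0.48521136 -0.24726297  0.20673655] [0.94123237 0.96743224 0.01450786] 13.4
```

View pics/end.png

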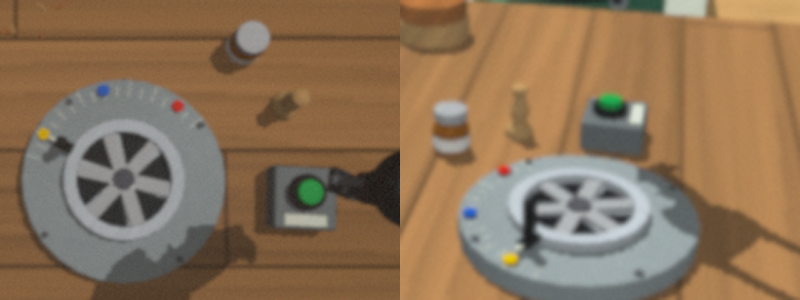

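The last picture shows the pointer at yellow (43,133), the button up at (312,192), and the jar and finial in place.

```bash
python3 -c "
from rig import *
print(sign_off())"
```

```text
the job is handed in; nothing more can be done
None
```

The lever's pointer is set at the yellow marker, the start button has been pressed right down and is up again, and the job is handed in. The hand-in reports no verdict, so this rests on my own checks.

- **Lever:** I held the knob lightly between the fingers and moved it about 0.3 rad round its arc, then let go. In the top view the pointer and the yellow marker line up to about 0.01 rad, roughly 1 mm at the marker circle.
- **Start button:** I pressed it with closed fingers until they met about 26 N upward with the TCP at 60.7 mm, which matches the button's full 6 mm of travel. The last pictures show it up again, and the arm is clear at a height of 0.21 m.
- **Other items:** The jar and finial show no visible movement in the last pictures. The bowl and scraper were outside those views, so I did not look at them again, but the arm never came down near them.
- **One deviation:** On the way to the button the last joint reached its range limit at -2.7 rad and the tool tilted. I turned the wrist back and straightened the tool before pressing.

The run took about 13.5 s of the 48 s allowed.

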